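# Zero a paint-film gauge and take a reading on a sloping test panel

## Robot

A 6-joint arm with a two-finger parallel gripper is mounted at the origin on the work surface; the furniture and walls round the work are solid. World frame = base frame: x ahead of the robot, y to its left, z up, the work surface at z = 0. Lengths are in m, angles in rad, forces in N, time in s.
With the tool pointing down it reaches from about 0.35 to 0.975 m from the base axis. Payload 4.9 kg.
Tool frame: the origin (TCP) lies midway between the tips of the shut fingers; the grasp point (between the pads) lies ctrl.grip_point_offset behind it (ctrl.grip_point_offset is the distance from the TCP to the grasp point, in m); x points along the fingers, y is the direction in which the jaws open and shut, and the axes are right-handed (so a half turn about x gives the same grasp; the last joint's range is limited). The gripper opens to 85 mm and grips with 20 to 120 N. Pads are 22 mm wide; open, the fingers measure 114 mm over their backs; the gripper's body (76 mm by 85 mm) begins 54 mm behind the grasp point. The pads swing forward as they close: fully open they stand 13 mm farther back than shut.
Start: joints at [-1.406, 0.053, 1.613, -0, 1.476, -0.119], TCP at [0.175, -0.6, 0.231] pointing down, gripper open.
Joint ranges: [-3.01, 3.01], [-1.01, 2.22], [0.06, 2.58], [-1.02, 4.17], [0.09, 2.62], [-3.14, 3.14]. Speed limits (rad/s): [2.57, 2.57, 3.14, 3.14, 3.14, 3.14].

## Interface

Orientations are given as a rotation vector (axis times angle).
In Python, from station import ctrl gives the robot as it stands. The module is installed in compiled form; this text tells all that it offers.
- The arm moves only by the tool drive_tool, never from a script. Its argument "commands" is text: rows parted by semicolons, each of 5 numbers parted by spaces: the closure, from -1 (fully open) to 1 (shut), so that 0 is half open, then the shift along the tool's x, y, z in units of 40 mm (1.0 is 40 mm), then the turn about the tool's x in units of 5 degrees (1.0 is 5 degrees). A call has 1 to 8 rows; each row is the pose to reach, as a shift and turn from the pose commanded when the call began, along the tool's axes at that moment; what a row does not reach only later rows make up. A row lasts 1/12 s, in which the tool goes at most 41.7 mm and 7.16 degrees, less where a joint would pass 70% of its speed; a pose out of reach is approached as far as the arm can. A call with a gripper value outside its range is refused whole. The fingers move at their own pace and stop on an object; "newtons" is the grip in N (left out, the last holds). Time passes only in rows, so rows that repeat a pose let the fingers close. It gives the time, the measured TCP pose, the force and the opening at its end, in the units of the state.
- ctrl.get_obs(): the state, without advancing time (a new reading comes with each control period).
- ctrl.get_image(name): name is "scene" or "top" or "wrist"; returns (picture, depth): 420x560x3 uint8, blue, green, red; 420x560 float32, m along the optical axis (not along the pixel's ray), 0 where there is no reading.
- ctrl.camera_info(name): a dict with "K" (3x3 intrinsics, pixels), "T" (4x4, takes a point from camera to world coordinates). Camera axes: x right, y down, z forward; pixel columns grow to the right and rows downward; lengths in m; the calibration is good to about 2 mm. The wrist camera is an equidistant fisheye: a pixel r from the principal point sees the ray r / f radians off the axis. A picture is of the moment at which its call begins: read the wrist's pose just before it. camera_info takes no time and is no camera call; for the wrist camera it gives the pose at the moment of the call.
- ctrl.finish_job(): hands the job in, once; it reports no verdict.
The state is a dict: "t": time; "q": joint angles; "dq": joint speeds; "effort": joint torques, N m; "tool_pos": TCP position; "tool_rot": TCP orientation; "contact_force": force on the tool from outside, world axes, zero at the start; "wrist_torque": the same for the moment, N m; "opening": finger opening in m.
Only numpy, scipy, OpenCV 4.12 (cv2) and the standard library are available. Lean on these libraries where they do the work, as an engineer would, in place of code of your own. Each camera call takes 0.05 s, during which the arm holds its last target.

## Task

Take the paint-film thickness gauge out of its cradle and first zero it: set its sprung foot squarely on the bare steel disc of the zero plate, press gently until the foot is about half pushed in, and hold it there for a second. Then take the reading on the painted panel: press the foot in the same gentle way, square to the sloping paint, inside the open pencil ring (not the two crossed-out ones). Finish while holding the gauge still there, foot about half in; do not put it down or let go, never press hard, and leave the other things on the counter where they are.

Things in the scene. Friction and masses are not known exactly. Their poses are not given: they have to be found in the camera images.
- gauge: Paint-film gauge, upright in the cradle at the start: grey block 34 mm (x) by 26 mm (y), 85 mm tall, 0.1 to 0.17 kg, ribbed on the two faces 26 mm apart, display on its -x face. Origin: centre of the block's underside (shoulder); z up along it, block from z = 0 to 85 mm. Grasp across the 26 mm, about 55 mm above the shoulder. Below: collar 20 mm wide, 12 mm long, then the steel foot.
- nose (a joint): How far the gauge's sprung foot is pushed in, m: 0 = fully out, 0.010 = bottomed. The spring gives about 2 N at the start of travel, 6 N half way (0.005), 10 N at the end (0.8 N per mm).
- foot_tip (a point): Centre of the flat end of the gauge's sprung steel foot (14 mm in diameter), the face that touches the work: on the gauge's axis, 30 mm below the shoulder when fully out; it moves with the foot. Axes as the gauge's.
- cradle: Fixed grey cradle: housing 74 (x) by 66 mm (y), 38 mm tall, on a 92 x 84 x 6 mm rubber base, with a collar 52 x 44 mm on it up to 60 mm; origin under its centre, on the counter. Its well (37 x 29 mm, 22 mm deep, open on top) holds the gauge's lower end, axes parallel; the shoulder rests 38 mm above the counter. Lift the gauge straight up at least 55 mm to clear it.
- zero_top (a point): Centre of the top of the zero plate's bare steel disc (50 mm in diameter, 10 mm above the counter, level), in a round black rubber foot 68 mm across; fixed. z points up.
- panel_stand: Fixed plywood stand with the painted white steel panel (150 mm up the slope, 200 mm across). Origin: on the counter, 46 mm under the panel's centre. The panel slopes 20 degrees, rising toward the stand's +x, from about 20 to 72 mm above the counter; a lip stands 5 mm proud at its low edge. Two small crossed-out pencil rings lie near the low edge.
- spot (a point): Centre of the open pencil ring on the panel (26 mm inside diameter, drawn on a pencil line across the panel), on the paint surface. z points out of the panel, square to it; x points up the slope; y across. The ring is drawn in a different place each time.
- tester_pot: Bystander: colour tester pot, 49 mm across, 60 mm tall, origin under its centre.
- small_tin: Bystander: small paint tin, 68 mm across, 62 mm tall, origin under its centre.
- masking_tape: Bystander: roll of masking tape lying flat, 104 mm across, 25 mm tall, origin under its centre.
- flat_brush: Bystander: flat paint brush lying down, 216 mm long, 17 mm tall, origin under its centre.

How it is judged:
On the way:
1. the gauge is pressed upright on the zero plate's bare steel, foot about half in (2 to 8 mm), for half a second (value of joint nose between 0.002 and 0.008 m and horizontal distance between foot_tip and zero_top below 0.018 m and angle between gauge's own z axis and vertical below 0.14 rad and contact force between gauge and zero_plate above 1 N and contact force between gauge and the fingers above 1 N), for 0.5 s.
At the end, for the whole second after the job is handed in: The gripper still holds the gauge, still, with its foot on the paint inside the open ring (foot centre within 6 mm of the ring's centre), pushed in 2 to 8 mm of its 10 mm, and the gauge within 8 degrees of square to the panel (value of joint nose between 0.002 and 0.008 m and distance between foot_tip and spot below 0.006 m and angle between the z axis of gauge and the z axis of spot, either way round below 0.14 rad and contact force between gauge and panel_stand above 1 N and contact force between gauge and the fingers above 1 N and linear speed of gauge below 0.01 m/s and angular speed of gauge below 0.1 rad/s); the arm keeps its last pose, push and grip.
It fails at once if the gauge is pressed hard (over 25 N) on the panel or the zero plate (contact force between gauge and panel_stand above 25 N or contact force between gauge and zero_plate above 25 N).
It fails at once if a bystander is moved by more than 2 cm (distance of any of tester_pot, small_tin, masking_tape, flat_brush from where it was at the start of the episode above 0.02 m).
It also fails if it takes over 58 s, if anything falls off the work surface, if the arm or the gripper's body presses on something with over 40 N, if the wrist force passes 120 N, or if a joint passes its speed limit or range.

## Working session

There is one attempt and no reset: what is moved stays moved. The work goes in short steps, Python scripts to look and compute and a tool call to move; the robot and the scene stay as the last step left them, time stands still between calls to the robot, and variables do not carry over. Pictures are saved under pics/ and viewed, and the job is handed in when it is done.

Besides the shell and the picture viewer there is one more tool, called after "Call:" by a JSON object that holds its "name" and its "arguments". drive_tool: Moves the arm, as the interface text tells. Its arguments: {"type":"object","properties":{"commands":{"type":"string"},"newtons":{"type":"number"}},"required":["commands"]}

```bash
mkdir -p pics; python3 - <<'E'
from station import ctrl
import cv2,numpy as np
o=ctrl.get_obs();print(o, ctrl.grip_point_offset)
for n in ["scene","top","wrist"]:
    i=ctrl.camera_info(n);print(n,np.round(i["K"],2),np.round(i["T"],4))
    im,d=ctrl.get_image(n);cv2.imwrite(f"pics/{n}0.png",im);np.savez(f"{n}0.npz",im=im,d=d,K=i["K"],T=i["T"])
E
```

```text
{'t': 0.0, 'q': array([-1.40600948e+00,  5.33586148e-02,  1.61432094e+00, -3.26357327e-05,
        1.47600673e+00, -1.18980973e-01]), 'dq': array([ 0.00024339, -0.00275204,  0.00040339,  0.00021664,  0.00021366,
        0.00057265]), 'effort': array([ 3.36509904e-03, -3.93684912e+01, -3.70171773e+01,  7.26807116e-05,
        7.09993605e-03,  8.86109149e-06]), 'tool_pos': array([ 0.17488192, -0.59937026,  0.23004585]), 'tool_rot': array([ 2.07007274,  0.29789995, -2.07024092]), 'contact_force': array([ 0.00985838, -0.10129175,  0.05318461]), 'wrist_torque': array([ 0.01755293, -0.02963886, -0.00694837]), 'opening': 0.08560064354756619} 0.0187
scene [[436.19   0.   283.44]
 [  0.   436.19 208.67]
 [  0.     0.     1.  ]] [[-0.5182 -0.4122  0.7494 -0.351 ]
 [-0.8552  0.2424 -0.4581  0.5021]
 [ 0.0072 -0.8783 -0.4781  0.6   ]
 [ 0.      0.      0.      1.    ]]
top [[469.25   0.   284.14]
 [  0.   469.25 219.51]
 [  0.     0.     1.  ]] [[-0.0086 -0.9925  0.1218  0.3495]
 [-0.9999  0.0074 -0.0102 -0.0174]
 [ 0.0092 -0.1219 -0.9925  1.2923]
 [ 0.      0.      0.      1.    ]]
wrist [[325.19   0.   273.96]
 [  0.   325.19 212.43]
 [  0.     0.     1.  ]] [[ 0.2803 -0.9257 -0.254   0.239 ]
 [-0.9599 -0.2709 -0.0718 -0.5822]
 [-0.0024  0.264  -0.9645  0.373 ]
 [ 0.      0.      0.      1.    ]]
```

View pics/top0.png

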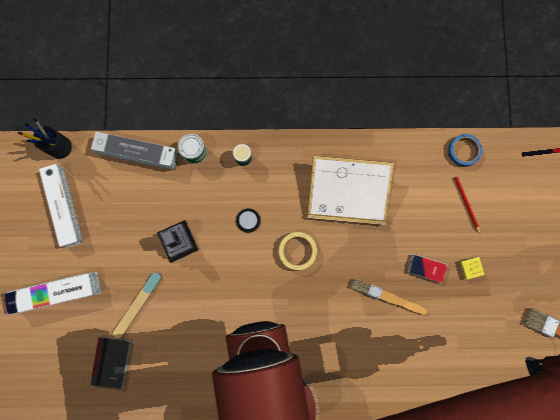

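View pics/scene0.png

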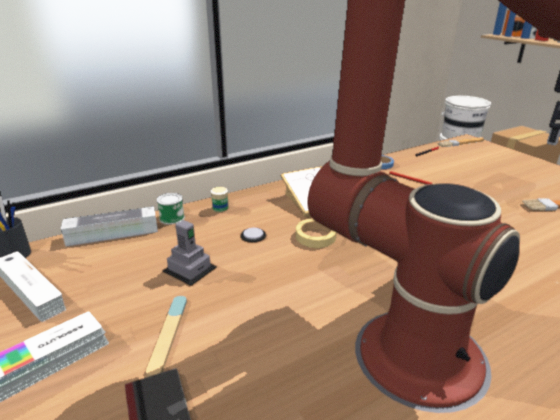

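View pics/wrist0.png

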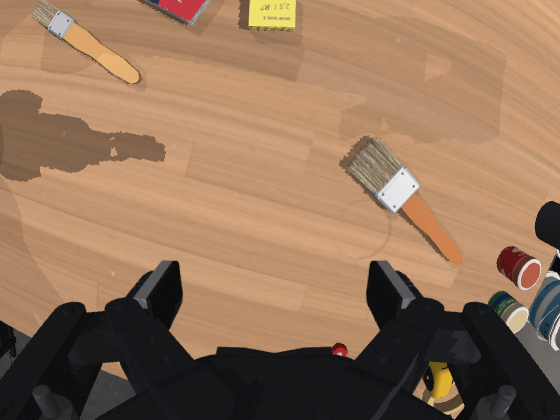

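The top view shows the cradle with the gauge at about (178,241), the zero plate at (248,220), the panel at (350,190) with the open ring at (342,172), and the crossed rings at (322,209) and (340,210). Next I'll measure these.

```bash
cat > h.py <<'E'
import numpy as np,cv2
def load(n):
    z=np.load(n+"0.npz");return z["im"],z["d"],z["K"],z["T"]
def ray(K,T,u,v):
    d=T[:3,:3]@np.array([(u-K[0,2])/K[0,0],(v-K[1,2])/K[1,1],1.]);return T[:3,3],d
def onz(K,T,u,v,z):
    o,d=ray(K,T,u,v);return o+d*(z-o[2])/d[2]
def pt(K,T,D,u,v):
    o,d=ray(K,T,u,v);return o+d*D[int(round(v)),int(round(u))]
E
python3 - <<'E'
from h import *
im,D,K,T=load("top")
a=im[120:285,140:410]
cv2.imwrite("pics/topc1.png",cv2.resize(im[140:240,295:405],None,fx=7,fy=5.8 if 0 else 6,interpolation=cv2.INTER_CUBIC)[:600,:800])
cv2.imwrite("pics/topc2.png",cv2.resize(im[195:275,145:275],None,fx=6,fy=6,interpolation=cv2.INTER_CUBIC))
# points cloud
vv,uu=np.mgrid[0:420,0:560]
P=np.stack([(uu-K[0,2])/K[0,0],(vv-K[1,2])/K[1,1],np.ones_like(D)],-1)*D[...,None]
P=P@T[:3,:3].T+T[:3,3];P[D==0]=np.nan
np.save("topP.npy",P)
print("counter z",np.nanmedian(P[270:300,200:260,2]))
# panel: plane from white pixels
hsv=cv2.cvtColor(im,cv2.COLOR_BGR2HSV)
m=((hsv[...,1]<40)&(hsv[...,2]>150)).astype(np.uint8);w=np.zeros_like(m);w[150:230,300:400]=1
q=P[(cv2.erode(m,np.ones((3,3)))&w)>0];q=q[~np.isnan(q).any(1)]
c=q.mean(0);n=np.linalg.svd(q-c)[2][2];n*=np.sign(n[2]);print("panel c",c,"n",n,"tilt",np.degrees(np.arccos(n[2])),"az",np.degrees(np.arctan2(-n[1],-n[0])),"res",np.std((q-c)@n),len(q))
cs,_=cv2.findContours(m*w,cv2.RETR_EXTERNAL,cv2.CHAIN_APPROX_SIMPLE);k=max(cs,key=cv2.contourArea);print(cv2.minAreaRect(k))
# zero plate
w[:]=0;w[200:240,230:265]=1
cs,_=cv2.findContours(((hsv[...,2]>110)&(hsv[...,1]<60)).astype(np.uint8)*w,cv2.RETR_EXTERNAL,cv2.CHAIN_APPROX_NONE);k=max(cs,key=cv2.contourArea);e=cv2.fitEllipse(k);print("disc",e,onz(K,T,*e[0],.01))
k2=cv2.findContours((hsv[...,2]<60).astype(np.uint8)*w,cv2.RETR_EXTERNAL,cv2.CHAIN_APPROX_NONE)[0];k2=max(k2,key=cv2.contourArea);e=cv2.fitEllipse(k2);print("rubber",e,onz(K,T,*e[0],.008))
# heights around gauge
g=P[205:275,145:215];gz=g[...,2]
for lo,hi in[(.1,.14),(.05,.07),(.03,.045)]:
    s=(gz>lo)&(gz<hi);ys,xs=np.nonzero(s);print(lo,s.sum(),np.nanmedian(gz[s]) if s.sum() else 0, g[s].mean(0), cv2.minAreaRect(np.float32(g[s][:,:2])) if s.sum()>3 else 0)
E
```

```text
counter z -0.0005183443639522611
panel c [ 0.58412261 -0.2100946   0.04623664] n [-0.33970832  0.03349671  0.93993416] tilt 19.959497091036546 az -5.63140780705707 res 0.0025441564915825933 3584
((350.1639099121094, 189.19671630859375), (75.32573699951172, 54.864662170410156), 5.19442892074585)
disc ((247.60562133789062, 219.62008666992188), (16.961498260498047, 17.28094482421875), 106.78972625732422) [0.50730131 0.06998461 0.01      ]
rubber ((247.67620849609375, 220.23941040039062), (22.490371704101562, 23.3280029296875), 32.11153030395508) [0.50582694 0.06992495 0.008     ]
0.1 169 0.12138878141873466 [0.44983722 0.25993658 0.1195514 ] ((0.44986942410469055, 0.26145777106285095), (0.03433536738157272, 0.026475341990590096), 24.800954818725586)
0.05 180 0.05931603157050691 [0.44731532 0.25269513 0.05908637] ((0.4513419270515442, 0.2617992162704468), (0.05607110261917114, 0.04651829972863197), 22.924291610717773)
0.03 283 0.03689627855690669 [0.44693735 0.25312713 0.03687616] ((0.45088544487953186, 0.2619255483150482), (0.07418646663427353, 0.06696808338165283), 24.627185821533203)
```

```bash
sleep 0
```

```text
(no output)
```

View pics/topc1.png

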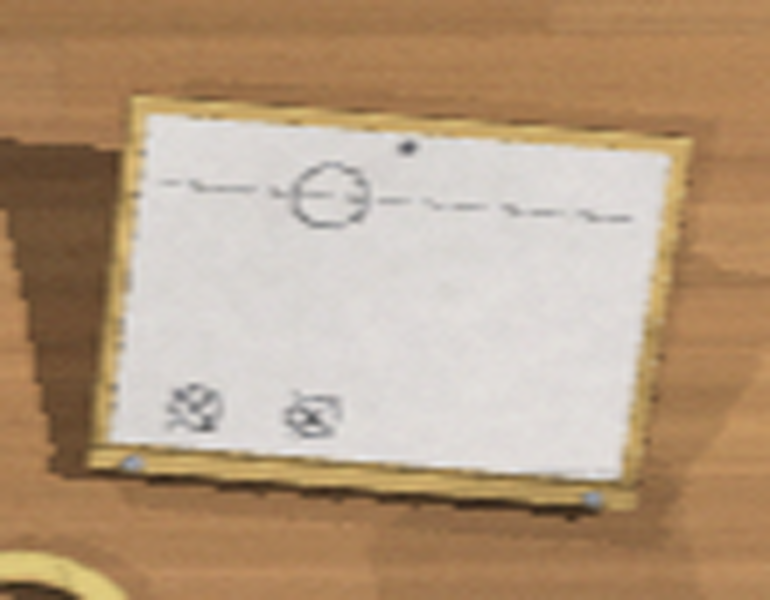

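View pics/topc2.png

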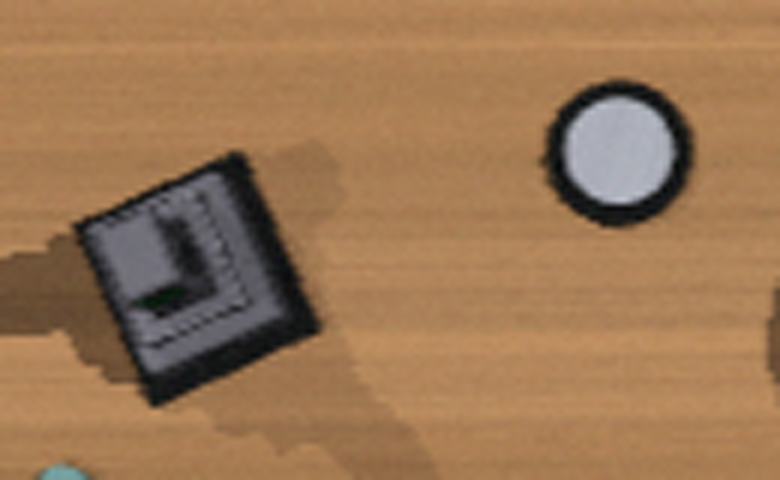

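```bash
cat >> h.py <<'E'
from scipy.spatial.transform import Rotation as R
def state():
    from station import ctrl
    o=ctrl.get_obs();M=R.from_rotvec(o["tool_rot"]).as_matrix();return o,M
def plan(target_tcp,yaw_y=None):
    o,M=state();d=M.T@(np.array(target_tcp)-o["tool_pos"])
    print("t",o["t"],"tcp",np.round(o["tool_pos"],4),"x",np.round(M[:,0],3),"yaw_y",round(np.degrees(np.arctan2(M[1,1],M[0,1])),2),"q6",round(o["q"][5],2),"F",np.round(o["contact_force"],2),"op",round(o["opening"],4))
    print("total shift units",np.round(d/.04,2))
    if yaw_y is not None:
        cur=np.degrees(np.arctan2(M[1,1],M[0,1]));dy=(yaw_y-cur+180)%360-180
        print("turn about tool x units", round(-dy/5,2),"(tool x down: yaw change",round(dy,1),")")
E
python3 - <<'E'
from h import *
im,D,K,T=load("top")
plan((.45,-.3,.3),114.7);plan((.4507,.2617,.25),-65.3)
# ring on panel plane
c=np.array([.58412,-.21009,.04624])
for az in(-5.2,-5.63):
    a=np.radians(az);n=np.array([-np.sin(np.radians(20))*np.cos(a),-np.sin(np.radians(20))*np.sin(a),np.cos(np.radians(20))])
    P=[]
    for (x,y) in[(331,195)]:
        u,v=295+(x+.5)/7-.5,140+(y+.5)/6-.5
        o,d=ray(K,T,u,v);print("ring",u,v,o+d*((c-o)@n)/(d@n))
    # corners of white
    for (x,y) in[(147,112),(672,152),(622,480),(108,442)]:
        u,v=295+(x+.5)/7-.5,140+(y+.5)/6-.5
        o,d=ray(K,T,u,v);p=o+d*((c-o)@n)/(d@n);P.append(p);print("corner",p.round(4))
    print(np.mean(P,0),[np.linalg.norm(P[i]-P[(i+1)%4]).round(4) for i in range(4)], np.degrees(np.arctan2(*(P[0]-P[1])[:2]))) 
E
```

```text
t 0.15 tcp [ 0.1749 -0.5995  0.2303] x [-0.     0.002 -1.   ] yaw_y -73.74 q6 -0.12 F [0.03 0.05 0.01] op 0.0853
total shift units [-1.73 -5.27 -8.7 ]
turn about tool x units 34.31 (tool x down: yaw change -171.6 )
t 0.15 tcp [ 0.1749 -0.5995  0.2303] x [-0.     0.002 -1.   ] yaw_y -73.74 q6 -0.12 F [0.03 0.05 0.01] op 0.0853
total shift units [ -0.46 -18.74 -12.65]
turn about tool x units -1.69 (tool x down: yaw change 8.4 )
ring 341.85714285714283 172.08333333333334 [ 0.62746996 -0.18577525  0.06115107]
corner [ 0.6631 -0.1151  0.0717]
corner [ 0.6438 -0.3148  0.0713]
corner [ 0.5034 -0.3022  0.02  ]
corner [ 0.5223 -0.1014  0.0203]
[ 0.58317153 -0.20836459  0.04583929] [np.float64(0.2007), np.float64(0.15), np.float64(0.2017), np.float64(0.1505)] 5.526190332202535
ring 341.85714285714283 172.08333333333334 [ 0.62748602 -0.18578498  0.06107994]
corner [ 0.6632 -0.1151  0.0715]
corner [ 0.6438 -0.3148  0.0716]
corner [ 0.5034 -0.3021  0.0203]
corner [ 0.5224 -0.1014  0.02  ]
[ 0.58317429 -0.20834467  0.04583513] [np.float64(0.2006), np.float64(0.15), np.float64(0.2017), np.float64(0.1506)] 5.563825674416114
```

```bash
python3 - <<'E'
from h import *
plan((.36,-.33,.28),-65.3)
E
```

```text
t 0.15 tcp [ 0.1749 -0.5995  0.2303] x [-0.     0.002 -1.   ] yaw_y -73.74 q6 -0.12 F [0.03 0.05 0.01] op 0.0853
total shift units [-1.23 -5.18 -6.33]
turn about tool x units -1.69 (tool x down: yaw change 8.4 )
```

Call:
{"name": "drive_tool", "arguments": {"commands": "-1 -0.15 -0.6 -0.8 -0.2; -1 -0.3 -1.3 -1.6 -0.4; -1 -0.45 -1.95 -2.4 -0.6; -1 -0.6 -2.6 -3.2 -0.8; -1 -0.75 -3.25 -4 -1; -1 -0.9 -3.9 -4.8 -1.2; -1 -1.05 -4.5 -5.5 -1.5; -1 -1.2 -5 -6.1 -1.7"}}

```text
t: 0.82
tool_pos: [0.3541, -0.3372, 0.2794]
tool_rot: [1.982, 0.437, -1.981]
contact_force: [0.6, -0.9, 0.4]
opening: 0.0852
```

```bash
python3 - <<'E'
from h import *
plan((.42,0.0,.25),-65.3)
E
```

```text
t 0.8167 tcp [ 0.3541 -0.3372  0.2794] x [ 0.  0. -1.] yaw_y -65.12 q6 0.22 F [ 0.6  -0.85  0.39] op 0.0852
total shift units [ 0.74 -6.95 -5.04]
turn about tool x units 0.04 (tool x down: yaw change -0.2 )
```

Call:
{"name": "drive_tool", "arguments": {"commands": "-1 0.1 -0.8 -0.6 0; -1 0.2 -1.6 -1.2 0; -1 0.3 -2.4 -1.8 0; -1 0.4 -3.2 -2.4 0; -1 0.5 -4 -3 0; -1 0.6 -4.8 -3.6 0; -1 0.7 -5.6 -4.2 0; -1 0.7 -6.4 -4.7 0"}}

```text
t: 1.48
tool_pos: [0.4163, -0.0262, 0.2502]
tool_rot: [1.982, 0.436, -1.983]
contact_force: [1.3, -0.4, -0.0]
opening: 0.0855
```

```bash
python3 - <<'E'
from h import *
plan((.4507,0.2617,.2),-65.3)
E
```

```text
t 1.4833 tcp [ 0.4163 -0.0262  0.2502] x [-0.001  0.    -1.   ] yaw_y -65.23 q6 0.9 F [ 1.29 -0.37 -0.04] op 0.0855
total shift units [ 1.26 -6.17 -3.8 ]
turn about tool x units 0.01 (tool x down: yaw change -0.1 )
```

Call:
{"name": "drive_tool", "arguments": {"commands": "-1 0.1 -0.8 -0.5 0; -1 0.3 -1.6 -1 0; -1 0.5 -2.4 -1.5 0; -1 0.7 -3.2 -2 0; -1 0.9 -4 -2.5 0; -1 1.1 -4.8 -3 0; -1 1.2 -5.6 -3.5 0; -1 1.25 -6.2 -3.8 0"}}

```text
t: 2.15
tool_pos: [0.4502, 0.263, 0.1999]
tool_rot: [1.98, 0.437, -1.983]
contact_force: [-0.9, -0.6, -0.2]
opening: 0.0853
```

Call:
{"name": "drive_tool", "arguments": {"commands": "-1 0 0 0 0; -1 0 0 0 0"}}

```text
t: 2.32
tool_pos: [0.4503, 0.2613, 0.2006]
tool_rot: [1.979, 0.437, -1.982]
contact_force: [0.3, -0.0, -0.3]
opening: 0.0854
```

```bash
python3 - <<'E'
from h import *
from station import ctrl
plan((.4507,0.2617,.072),-65.3)
i=ctrl.camera_info("wrist");im,d=ctrl.get_image("wrist");cv2.imwrite("pics/w1.png",im)
o,M=state();print((M.T@(i["T"][:3,3]-o["tool_pos"])).round(4),(M.T@i["T"][:3,:3]).round(3))
E
```

```text
t 2.3167 tcp [0.4503 0.2613 0.2006] x [-0.001 -0.001 -1.   ] yaw_y -65.08 q6 1.52 F [ 0.27 -0.05 -0.33] op 0.0854
total shift units [ 3.21 -0.   -0.02]
turn about tool x units 0.04 (tool x down: yaw change -0.2 )
[-0.1425  0.     -0.0665] [[ 0.001 -0.265  0.964]
 [ 1.     0.002 -0.   ]
 [-0.002  0.964  0.265]]
```

View pics/w1.png

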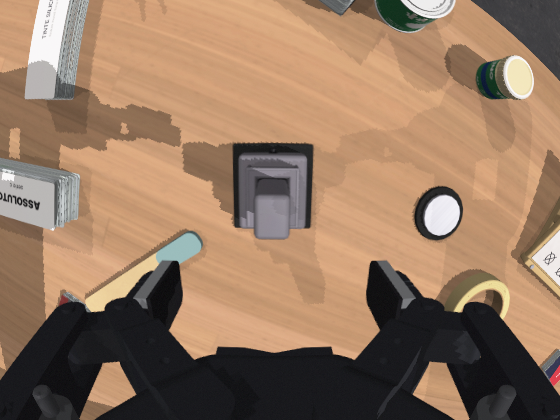

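The wrist view shows the gauge top at (272,222), square to the jaws and centred on column 274. I'll descend and grip.

Call:
{"name": "drive_tool", "arguments": {"commands": "-1 0.6 0 0 0; -1 1.2 0 0 0; -1 1.8 0 0 0; -1 2.4 0 0 0; -1 2.9 0 0 0; -1 3.2 0 0 0; -1 3.2 0 0 0; -1 3.2 0 0 0", "newtons": 40}}

```text
t: 3.03
tool_pos: [0.451, 0.2596, 0.0734]
tool_rot: [1.983, 0.434, -1.984]
contact_force: [0.6, 0.4, -0.1]
opening: 0.0855
```

Call:
{"name": "drive_tool", "arguments": {"commands": "0 0 0 0 0; 0.3 0 0 0 0; 1 0 0 0 0; 1 0 0 0 0; 1 0 0 0 0; 1 0 0 0 0; 1 0 0 0 0; 1 0 0 0 0", "newtons": 40}}

```text
t: 3.7
tool_pos: [0.4508, 0.2615, 0.0737]
tool_rot: [1.984, 0.438, -1.983]
contact_force: [-0.7, 4.3, 1.0]
opening: 0.0258
```

Call:
{"name": "drive_tool", "arguments": {"commands": "1 0 0 0 0; 1 0 0 0 0"}}

```text
t: 3.87
tool_pos: [0.4508, 0.2615, 0.0737]
tool_rot: [1.984, 0.438, -1.983]
contact_force: [-2.5, 5.1, 0.5]
opening: 0.0256
```

Call:
{"name": "drive_tool", "arguments": {"commands": "1 -0.3 0 0 0; 1 -0.6 0 0 0; 1 -0.9 0 0 0; 1 -1.3 0 0 0; 1 -1.7 0 0 0; 1 -2 0 0 0; 1 -2 0 0 0; 1 -2 0 0 0"}}

```text
t: 4.53
tool_pos: [0.4515, 0.2603, 0.1543]
tool_rot: [1.984, 0.435, -1.98]
contact_force: [-0.1, -0.8, -2.2]
opening: 0.0257
```

```bash
python3 - <<'E'
from h import *
from station import ctrl
plan((.5068,0.0699,.12),-95.5)
for n in("wrist","scene"):
    im,d=ctrl.get_image(n);cv2.imwrite(f"pics/{n}2.png",im if n=="wrist" else cv2.resize(im[150:290,120:320],None,fx=4,fy=4))
E
```

```text
t 4.5333 tcp [0.4515 0.2603 0.1543] x [ 0.002  0.    -1.   ] yaw_y -65.24 q6 1.52 F [-0.06 -0.8  -2.18] op 0.0257
total shift units [0.86 4.9  0.74]
turn about tool x units 6.05 (tool x down: yaw change -30.3 )
```

View pics/wrist2.png

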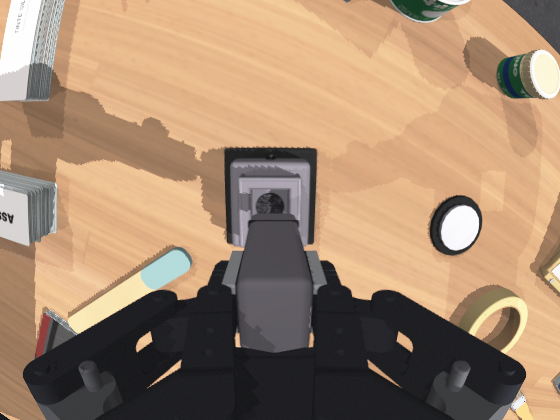

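View pics/scene2.png

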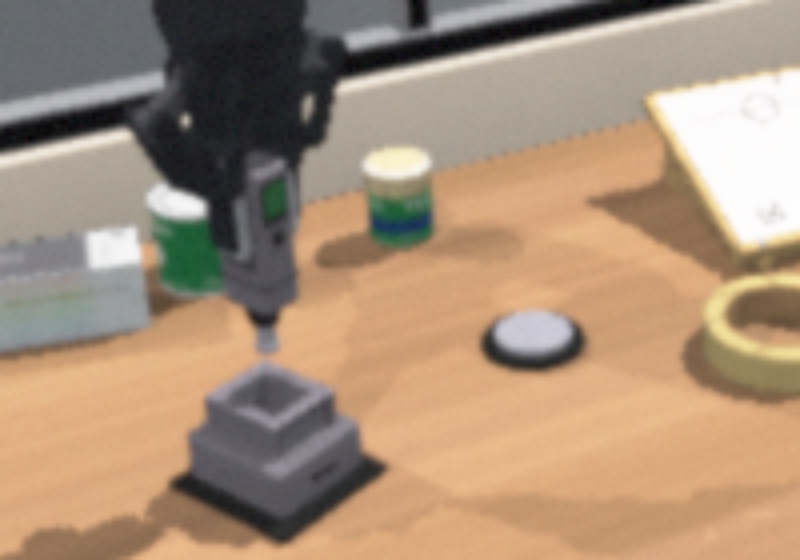

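The gauge is held upright and clear of the cradle in the scene view. Next is the zero plate.

Call:
{"name": "drive_tool", "arguments": {"commands": "1 0 0.6 0.1 0; 1 0 1.3 0.2 0; 1 0 2 0.3 0; 1 0.2 2.7 0.4 0; 1 0.4 3.4 0.5 0; 1 0.6 4 0.6 0; 1 0.8 4.5 0.7 0; 1 0.85 4.9 0.75 0"}}

```text
t: 5.3
tool_pos: [0.5039, 0.0681, 0.1161]
tool_rot: [1.978, 0.435, -1.989]
contact_force: [-0.3, 0.1, -3.4]
opening: 0.0255
```

Call:
{"name": "drive_tool", "arguments": {"commands": "1 0 0 0 0; 1 0 0 0 0; 1 0 0 0 0"}}

```text
t: 5.55
tool_pos: [0.5052, 0.0703, 0.1187]
tool_rot: [1.981, 0.436, -1.984]
contact_force: [-0.0, -0.3, -2.5]
opening: 0.0256
```

```bash
python3 - <<'E'
from h import *
from station import ctrl
plan((.5068,0.0699,.0707))
for n in("wrist","scene"):
    im,d=ctrl.get_image(n);cv2.imwrite(f"pics/{n}3.png",im if n=="wrist" else cv2.resize(im[150:290,160:360],None,fx=4,fy=4))
E
```

```text
t 5.55 tcp [0.5052 0.0703 0.1187] x [-0.001  0.    -1.   ] yaw_y -65.24 q6 1.13 F [-0.04 -0.29 -2.49] op 0.0256
total shift units [ 1.2   0.03 -0.03]
```

View pics/wrist3.png

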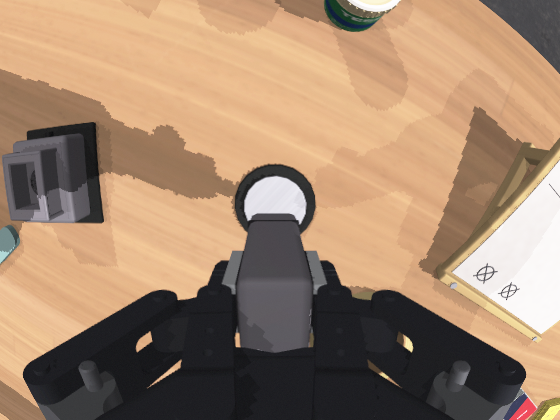

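View pics/scene3.png

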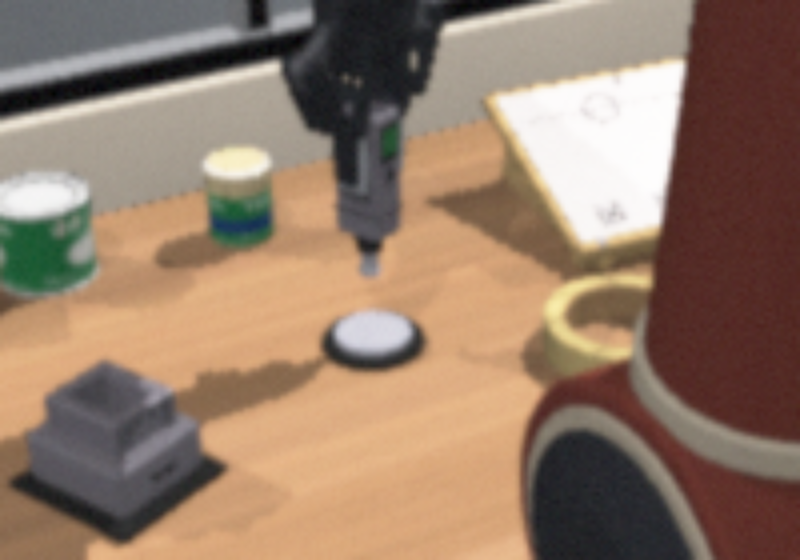

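The gauge is upright with its foot over the disc, at column 274 in the wrist view. I'll lower it.

Call:
{"name": "drive_tool", "arguments": {"commands": "1 0.3 0 0 0; 1 0.6 0 0 0; 1 0.8 0 0 0; 1 0.9 0 0 0; 1 1 0 0 0; 1 1.05 0 0 0; 1 1.1 0 0 0; 1 1.1 0 0 0"}}

```text
t: 6.32
tool_pos: [0.5058, 0.0699, 0.0755]
tool_rot: [1.982, 0.435, -1.983]
contact_force: [-1.2, 0.4, 0.6]
opening: 0.0257
```

Call:
{"name": "drive_tool", "arguments": {"commands": "1 0.03 0 0 0; 1 0.06 0 0 0; 1 0.1 0 0 0; 1 0.1 0 0 0; 1 0.1 0 0 0; 1 0.1 0 0 0; 1 0.1 0 0 0; 1 0.1 0 0 0"}}

```text
t: 6.98
tool_pos: [0.5062, 0.0699, 0.0717]
tool_rot: [1.984, 0.435, -1.981]
contact_force: [-0.9, 0.5, 3.9]
opening: 0.0257
```

Call:
{"name": "drive_tool", "arguments": {"commands": "1 0 0 0 0; 1 0 0 0 0; 1 0 0 0 0; 1 0 0 0 0; 1 0 0 0 0; 1 0 0 0 0; 1 0 0 0 0; 1 0 0 0 0"}}

```text
t: 7.65
tool_pos: [0.5061, 0.0698, 0.0715]
tool_rot: [1.983, 0.435, -1.981]
contact_force: [0.7, 1.3, 3.8]
opening: 0.0258
```

```bash
python3 - <<'E'
from h import *
from station import ctrl
plan((.5068,0.0699,.0707))
for n in("wrist","scene"):
    im,d=ctrl.get_image(n);cv2.imwrite(f"pics/{n}4.png",im if n=="wrist" else cv2.resize(im[150:290,160:360],None,fx=4,fy=4))
E
```

```text
t 7.65 tcp [0.5061 0.0698 0.0715] x [ 0.001 -0.    -1.   ] yaw_y -65.24 q6 1.13 F [0.72 1.28 3.79] op 0.0258
total shift units [ 0.02  0.01 -0.02]
```

View pics/scene4.png

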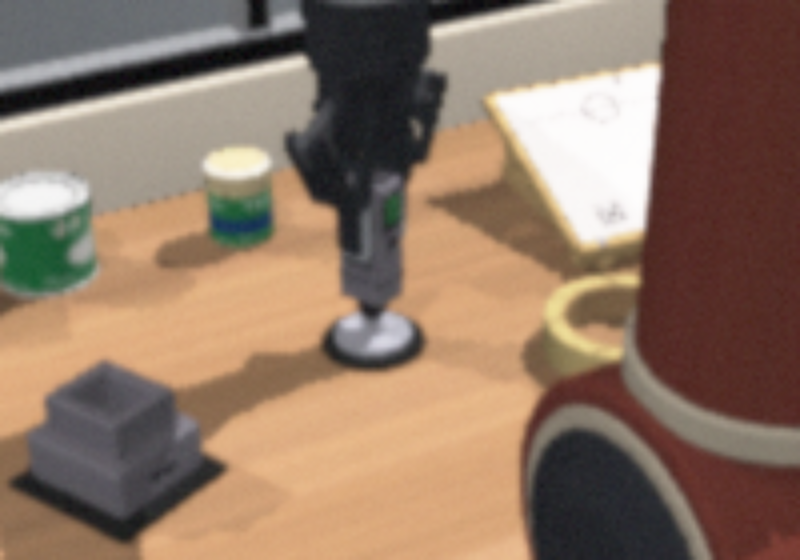

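The foot is about half in: it carries roughly 6.3 N net and the gauge is upright on the disc. I'll hold a little longer, then lift. The tool can only turn about its own x, so the 20° tilt has to come from pivoting the gauge between the pads. I'll do that against the rim of the fixed cradle.

Call:
{"name": "drive_tool", "arguments": {"commands": "1 0 0 0 0; 1 0 0 0 0; 1 0 0 0 0; 1 0 0 0 0; 1 0 0 0 0; 1 0 0 0 0; 1 0 0 0 0; 1 0 0 0 0"}}

```text
t: 8.42
tool_pos: [0.506, 0.0698, 0.0715]
tool_rot: [1.983, 0.435, -1.982]
contact_force: [3.4, 0.2, 4.9]
opening: 0.0256
```

Call:
{"name": "drive_tool", "arguments": {"commands": "1 -0.2 0 0 0; 1 -0.5 0 0 0; 1 -0.9 0 0 0; 1 -1.3 0 0 0; 1 -1.7 0 0 0; 1 -2 0 0 0; 1 -2.1 0 0 0; 1 -2.1 0 0 0"}}

```text
t: 9.08
tool_pos: [0.5059, 0.0699, 0.1563]
tool_rot: [1.983, 0.435, -1.981]
contact_force: [-0.2, -0.3, -1.9]
opening: 0.0256
```

```bash
python3 - <<'E'
from h import *
plan((.4507,0.2617,.155),-65.3)
E
```

```text
t 9.0833 tcp [0.5059 0.0699 0.1563] x [ 0.001 -0.    -1.   ] yaw_y -65.24 q6 1.13 F [-0.2  -0.32 -1.87] op 0.0256
total shift units [ 0.03 -4.93 -0.76]
turn about tool x units 0.01 (tool x down: yaw change -0.1 )
```

Call:
{"name": "drive_tool", "arguments": {"commands": "1 0 -0.6 -0.1 0; 1 0 -1.3 -0.2 0; 1 0 -2 -0.3 0; 1 0 -2.7 -0.4 0; 1 0 -3.4 -0.5 0; 1 0 -4 -0.6 0; 1 0 -4.6 -0.7 0; 1 0.05 -4.9 -0.75 0"}}

```text
t: 9.75
tool_pos: [0.4492, 0.2622, 0.152]
tool_rot: [1.979, 0.437, -1.984]
contact_force: [-0.6, -0.0, -2.0]
opening: 0.0254
```

Call:
{"name": "drive_tool", "arguments": {"commands": "1 0 0 0 0; 1 0 0 0 0; 1 0.4 0 0 0; 1 0.8 0 0 0; 1 1.1 0 0 0; 1 1.15 0 0 0; 1 1.15 0 0 0; 1 1.15 0 0 0", "newtons": 20}}

```text
t: 10.42
tool_pos: [0.4513, 0.26, 0.1076]
tool_rot: [1.983, 0.434, -1.983]
contact_force: [1.0, 1.7, -1.8]
opening: 0.0258
```

```bash
python3 - <<'E'
from h import *
from station import ctrl
plan((.4507,0.2617,.11),-65.3)
for n in("scene",):
    im,d=ctrl.get_image(n);cv2.imwrite(f"pics/{n}5.png",im if n=="wrist" else cv2.resize(im[170:290,120:260],None,fx=5,fy=5))
E
```

```text
t 10.4167 tcp [0.4513 0.26   0.1076] x [ 0. -0. -1.] yaw_y -65.28 q6 1.52 F [ 0.98  1.75 -1.76] op 0.0258
total shift units [-0.06 -0.05 -0.  ]
turn about tool x units 0.0 (tool x down: yaw change -0.0 )
```

View pics/scene5.png

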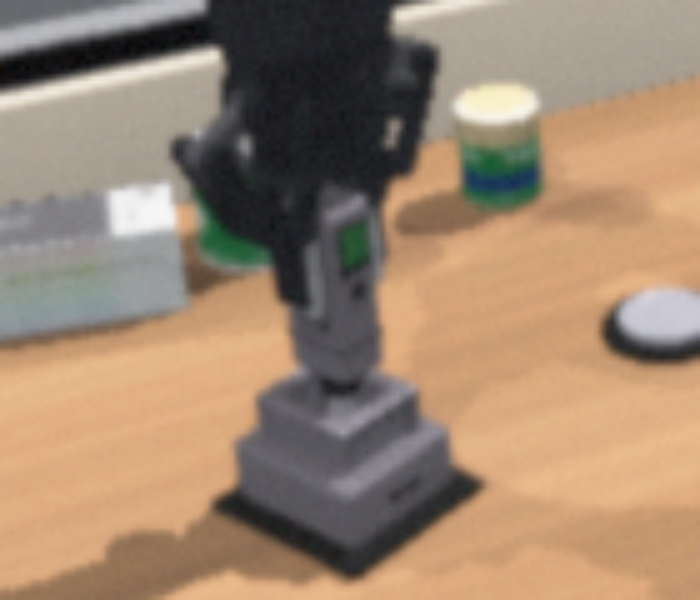

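Call:
{"name": "drive_tool", "arguments": {"commands": "1 0 0 0.1 0; 1 0 0 0.2 0; 1 0 0 0.3 0; 1 0 0 0.4 0; 1 0 0 0.5 0; 1 0 0 0.6 0; 1 0 0 0.6 0; 1 0 0 0.6 0"}}

```text
t: 11.13
tool_pos: [0.43, 0.251, 0.1083]
tool_rot: [1.987, 0.437, -1.979]
contact_force: [3.3, 2.9, -1.9]
opening: 0.0253
```

```bash
python3 - <<'E'
from h import *
from station import ctrl
plan((.4507,0.2617,.11),-65.3)
for n in("scene","wrist"):
    im,d=ctrl.get_image(n);cv2.imwrite(f"pics/{n}6.png",im if n=="wrist" else cv2.resize(im[170:290,120:260],None,fx=5,fy=5))
E
```

```text
t 11.1333 tcp [0.43   0.251  0.1083] x [ 0.003  0.002 -1.   ] yaw_y -65.24 q6 1.52 F [ 3.31  2.89 -1.94] op 0.0253
total shift units [-0.04 -0.03 -0.58]
turn about tool x units 0.01 (tool x down: yaw change -0.1 )
```

View pics/scene6.png

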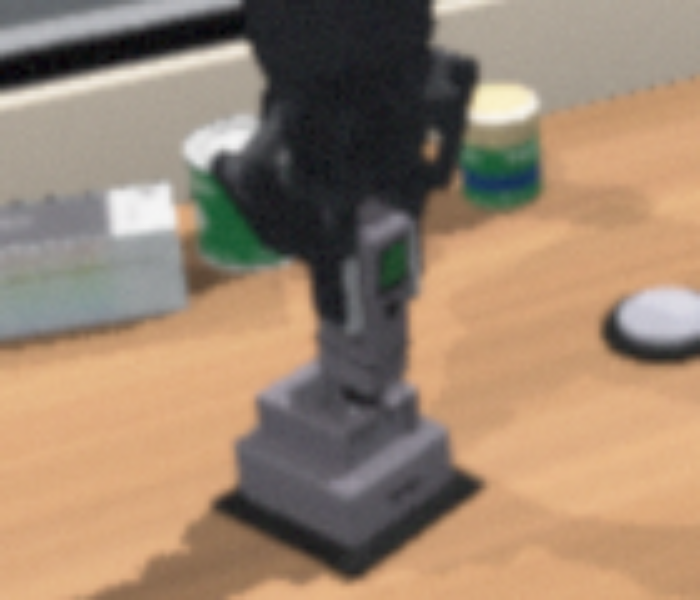

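View pics/wrist6.png

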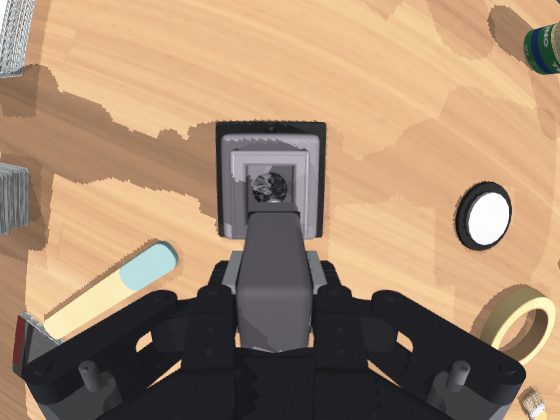

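Call:
{"name": "drive_tool", "arguments": {"commands": "1 0 0 0.1 0; 1 0 0 0.2 0; 1 0 0 0.3 0; 1 0 0 0.35 0; 1 0 0 0.35 0; 1 0 0 0.35 0"}}

```text
t: 11.73
tool_pos: [0.4171, 0.2448, 0.1077]
tool_rot: [1.985, 0.436, -1.98]
contact_force: [4.2, 2.2, -2.1]
opening: 0.0257
```

```bash
cat >> h.py <<'E'
def wcloud():
    "wrist image, cloud in world frame, cloud in tool frame"
    from station import ctrl
    o,M=state();i=ctrl.camera_info("wrist");im,D=ctrl.get_image("wrist");K,T=i["K"],i["T"]
    vv,uu=np.mgrid[0:420,0:560];x=(uu-K[0,2]);y=(vv-K[1,2]);r=np.hypot(x,y);th=r/K[0,0]
    s=np.tan(th)/np.maximum(r,1e-9)
    P=np.stack([x*s*D,y*s*D,D],-1);P[D==0]=np.nan
    W=P@T[:3,:3].T+T[:3,3];return im,D,W,(W-o["tool_pos"])@M,K,T
def tilt(Tl,r0,r1,c0=258,c1=290):
    q=Tl[r0:r1,c0:c1].reshape(-1,3);q=q[~np.isnan(q).any(1)];q=q[(q[:,0]>-.1)&(q[:,0]<.06)&(abs(q[:,2])<.06)]
    for _ in range(3):
        c=np.median(q,0);n=np.linalg.svd(q-q.mean(0))[2][2];e=(q-q.mean(0))@n;q=q[abs(e)<2.5*e.std()+1e-6]
    n=n*np.sign(-n[2]);print("face n(tool)",n.round(3),"c",q.mean(0).round(4),"tilt",np.degrees(np.arctan2(n[0],-n[2])).round(2),"res",e.std().round(5),len(q))
E
python3 - <<'E'
from h import *
from station import ctrl
plan((.4507,0.2617,.11),-65.3)
im,D,W,Tl,K,T=wcloud();cv2.imwrite("pics/wrist7.png",im)
for r in range(205,360,8):print(r,Tl[r,274].round(4))
im,d=ctrl.get_image("scene");cv2.imwrite("pics/scene7.png",cv2.resize(im[170:290,120:260],None,fx=5,fy=5))
E
```

```text
t 11.7333 tcp [0.4171 0.2448 0.1077] x [ 0.002  0.001 -1.   ] yaw_y -65.24 q6 1.52 F [ 4.2   2.21 -2.06] op 0.0257
total shift units [-0.05 -0.03 -0.94]
turn about tool x units 0.01 (tool x down: yaw change -0.1 )
205 [ 0.0066  0.001  -0.029 ]
213 [-0.0003  0.001  -0.027 ]
221 [-0.0073  0.001  -0.0253]
229 [-0.0124  0.001  -0.0233]
237 [-0.018   0.001  -0.0217]
245 [-0.0221  0.001  -0.0198]
253 [-0.0274  0.001  -0.0186]
261 [-0.0333  0.001  -0.0178]
269 [-0.0371  0.001  -0.0163]
277 [-0.0402  0.001  -0.0147]
285 [-0.0439  0.001  -0.0135]
293 [-0.047  0.001 -0.012]
301 [-0.051   0.001  -0.0113]
309 [-0.0517  0.001  -0.0086]
317 [-0.0515  0.001  -0.0053]
325 [-0.05   0.001 -0.001]
333 [-0.0487  0.001   0.0036]
341 [-0.0477  0.001   0.0079]
349 [-0.0459  0.001   0.0133]
357 [-0.0779  0.001  -0.0102]
```

View pics/scene7.png

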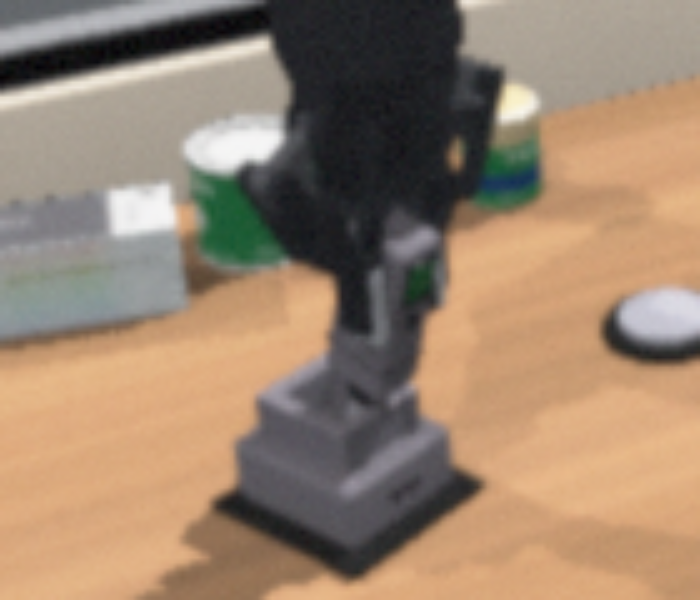

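View pics/wrist7.png

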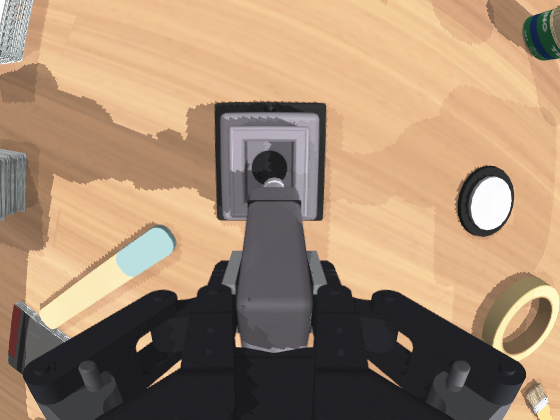

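Depth on the gauge's front face gives a tilt of about 17.5°, with the foot toward the uphill side, so the direction is right. I'll push slightly more.

Call:
{"name": "drive_tool", "arguments": {"commands": "1 0 0 0.04 0; 1 0 0 0.08 0; 1 0 0 0.12 0; 1 0 0 0.12 0; 1 0 0 0.12 0"}}

```text
t: 12.25
tool_pos: [0.4129, 0.2427, 0.1076]
tool_rot: [1.985, 0.435, -1.98]
contact_force: [5.4, 3.4, -5.1]
opening: 0.0258
```

Call:
{"name": "drive_tool", "arguments": {"commands": "1 0 0 -0.1 0; 1 -0.1 0 -0.1 0; 1 -0.4 0 -0.1 0; 1 -0.8 0 -0.1 0; 1 -1.2 0 -0.1 0; 1 -1.5 0 -0.1 0; 1 -1.6 0 -0.1 0; 1 -1.6 0 -0.1 0"}}

```text
t: 12.92
tool_pos: [0.4163, 0.2444, 0.1732]
tool_rot: [1.985, 0.436, -1.98]
contact_force: [0.1, -0.5, -1.9]
opening: 0.0254
```

```bash
python3 - <<'E'
from h import *
from station import ctrl
plan((.52,0.02,.20),-95.5)
im,D,W,Tl,K,T=wcloud();cv2.imwrite("pics/wrist8.png",im)
tilt(Tl,215,295)
for r in range(150,352,6):print(r,Tl[r,274].round(4))
E
```

```text
t 12.9167 tcp [0.4163 0.2444 0.1732] x [ 0.002  0.001 -1.   ] yaw_y -65.23 q6 1.52 F [ 0.14 -0.53 -1.92] op 0.0254
total shift units [-0.67  6.18 -0.01]
turn about tool x units 6.05 (tool x down: yaw change -30.3 )
face n(tool) [-0.328  0.001 -0.945] c [-0.028   0.0009 -0.0191] tilt -19.16 res 0.00039 2493
150 [ 0.1356  0.001  -0.0453]
156 [ 0.135   0.001  -0.0402]
162 [ 0.135  0.001 -0.035]
168 [ 0.1358  0.001  -0.0297]
174 [ 0.0527  0.001  -0.0369]
180 [ 0.0481  0.001  -0.034 ]
186 [ 0.0189  0.001  -0.0358]
192 [ 0.0139  0.001  -0.0338]
198 [ 0.0085  0.001  -0.032 ]
204 [ 0.0038  0.001  -0.0302]
210 [-0.0006  0.001  -0.0285]
216 [-0.0067  0.001  -0.0274]
222 [-0.0092  0.001  -0.0254]
228 [-0.0134  0.001  -0.0241]
234 [-0.0176  0.001  -0.0229]
240 [-0.021   0.001  -0.0215]
246 [-0.0248  0.001  -0.0204]
252 [-0.0269  0.001  -0.0188]
258 [-0.0307  0.001  -0.0179]
264 [-0.0346  0.001  -0.0172]
270 [-0.0371  0.001  -0.0159]
276 [-0.0407  0.001  -0.0153]
282 [-0.0426  0.001  -0.0139]
288 [-0.0455  0.001  -0.0132]
294 [-0.0479  0.001  -0.0122]
300 [-0.0496  0.001  -0.0108]
306 [-0.0519  0.001  -0.0099]
312 [-0.0525  0.001  -0.0079]
318 [-0.0516  0.001  -0.005 ]
324 [-0.0505  0.001  -0.0017]
330 [-0.0496  0.001   0.0015]
336 [-0.0485  0.001   0.005 ]
342 [-0.0466  0.001   0.0093]
348 [-0.0461  0.001   0.0126]
```

View pics/wrist8.png

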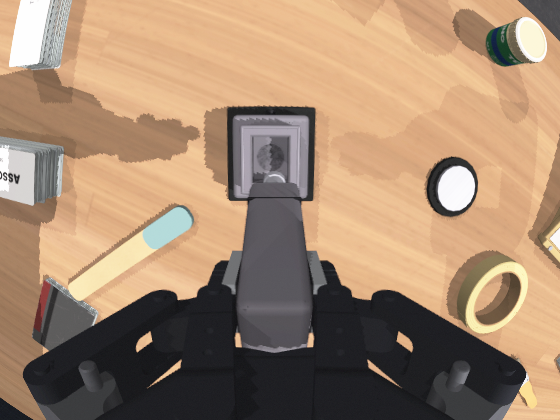

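Tilt is 19.2° and the foot is out. The clouds agree with the kinematics within about 4 mm. Carrying it toward the panel.

Call:
{"name": "drive_tool", "arguments": {"commands": "1 -0.1 0.6 0 0.7; 1 -0.2 1.3 0 1.5; 1 -0.3 2 0 2.3; 1 -0.4 2.8 0 3.1; 1 -0.5 3.6 0 3.9; 1 -0.6 4.4 0 4.7; 1 -0.6 5.2 0 5.5; 1 -0.6 6 0 6.05", "newtons": 40}}

```text
t: 13.63
tool_pos: [0.5159, 0.0247, 0.1942]
tool_rot: [-2.168, 0.107, 2.173]
contact_force: [1.1, 0.2, -1.3]
opening: 0.0255
```

```bash
python3 - <<'E'
from h import *
plan((.584,-.1816,.165),-95.5)
E
```

```text
t 13.6333 tcp [0.5159 0.0247 0.1942] x [-0.002  0.    -1.   ] yaw_y -95.68 q6 1.57 F [ 1.11  0.2  -1.34] op 0.0255
total shift units [ 0.73  4.96 -2.21]
turn about tool x units -0.04 (tool x down: yaw change 0.2 )
```

Call:
{"name": "drive_tool", "arguments": {"commands": "1 0 0.6 -0.3 0; 1 0 1.2 -0.6 0; 1 0 1.9 -0.9 0; 1 0.1 2.6 -1.2 0; 1 0.2 3.3 -1.5 0; 1 0.4 4 -1.8 0; 1 0.6 4.6 -2; 1 0.7 4.95 -2.2 0"}}

```text
schema error: expected 5 numbers
```

Call:
{"name": "drive_tool", "arguments": {"commands": "1 0 0.6 -0.3 0; 1 0 1.2 -0.6 0; 1 0 1.9 -0.9 0; 1 0.1 2.6 -1.2 0; 1 0.2 3.3 -1.5 0; 1 0.4 4 -1.8 0; 1 0.6 4.6 -2 0; 1 0.7 4.95 -2.2 0"}}

```text
t: 14.3
tool_pos: [0.5835, -0.1814, 0.1642]
tool_rot: [-2.166, 0.105, 2.176]
contact_force: [0.3, 0.4, -0.9]
opening: 0.0255
```

The first call was refused because of a typo, and the corrected one ran. Now the wrist view.

Call:
{"name": "drive_tool", "arguments": {"commands": "1 0 0 0 0; 1 0 0 0 0"}}

```text
t: 14.47
tool_pos: [0.5838, -0.1794, 0.1653]
tool_rot: [-2.167, 0.104, 2.175]
contact_force: [0.4, 0.5, -2.1]
opening: 0.0255
```

```bash
python3 - <<'E'
from h import *
from station import ctrl
plan((.584,-.1816,.165),-95.5)
im,D,W,Tl,K,T=wcloud();cv2.imwrite("pics/wrist9.png",im);np.savez("w9.npz",im=im,D=D,W=W,Tl=Tl)
tilt(Tl,215,295)
for r in range(90,220,4):print(r,Tl[r,274].round(4))
cv2.imwrite("pics/wrist9c.png",cv2.resize(im[80:230,180:370],None,fx=4,fy=4,interpolation=cv2.INTER_CUBIC))
im,d=ctrl.get_image("scene");cv2.imwrite("pics/scene9.png",cv2.resize(im[120:270,220:420],None,fx=4,fy=4))
E
```

```text
t 14.4667 tcp [ 0.5838 -0.1794  0.1653] x [-0.004  0.002 -1.   ] yaw_y -95.57 q6 1.25 F [ 0.43  0.54 -2.08] op 0.0255
total shift units [ 0.01  0.05 -0.01]
turn about tool x units -0.01 (tool x down: yaw change 0.1 )
face n(tool) [-0.328 -0.003 -0.945] c [-0.028   0.001  -0.0196] tilt -19.15 res 0.00039 2497
90 [ 0.1646  0.001  -0.1005]
94 [ 0.165   0.001  -0.0967]
98 [ 0.1638  0.001  -0.0928]
102 [ 0.165   0.001  -0.0891]
106 [ 0.0949  0.0011 -0.0811]
110 [ 0.0921  0.0011 -0.078 ]
114 [ 0.0933  0.0011 -0.0752]
118 [ 0.0924  0.0011 -0.0722]
122 [ 0.0945  0.0011 -0.0694]
126 [ 0.0948  0.0011 -0.0664]
130 [ 0.0962  0.0011 -0.0635]
134 [ 0.0988  0.0011 -0.0605]
138 [ 0.0981  0.0011 -0.0575]
142 [ 0.1014  0.0011 -0.0544]
146 [ 0.102   0.0011 -0.0513]
150 [ 0.1016  0.0011 -0.0484]
154 [ 0.1014  0.0011 -0.0453]
158 [ 0.1052  0.0011 -0.0419]
162 [ 0.1047  0.0011 -0.0389]
166 [ 0.1082  0.0011 -0.0354]
170 [ 0.1087  0.0011 -0.0322]
174 [ 0.0536  0.0011 -0.0373]
178 [ 0.0495  0.0011 -0.0355]
182 [ 0.0458  0.0011 -0.0337]
186 [ 0.0188  0.0011 -0.0364]
190 [ 0.0164  0.0011 -0.0348]
194 [ 0.0128  0.0012 -0.0336]
198 [ 0.0082  0.0012 -0.0326]
202 [ 0.0056  0.0012 -0.0313]
206 [ 0.002   0.0012 -0.0302]
210 [-0.0007  0.0012 -0.0291]
214 [-0.0036  0.0012 -0.028 ]
218 [-0.0085  0.0012 -0.0276]
```

View pics/wrist9.png

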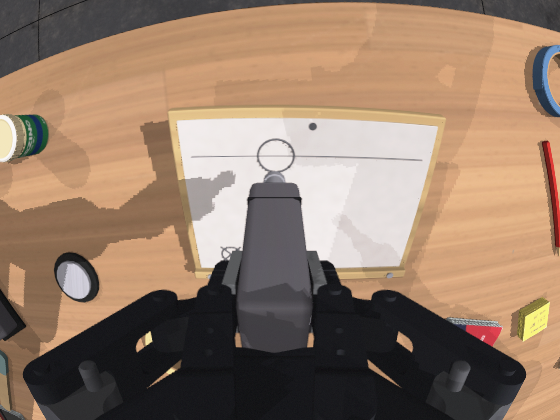

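View pics/wrist9c.png

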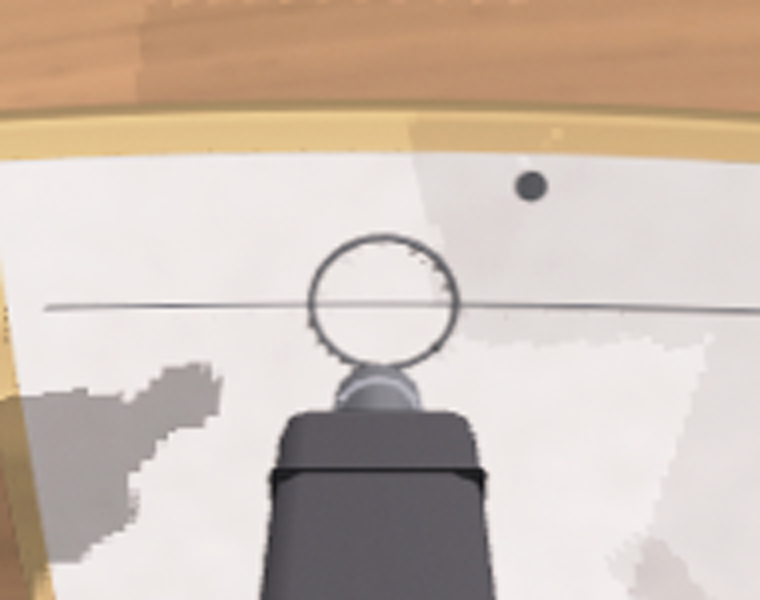

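View pics/scene9.png

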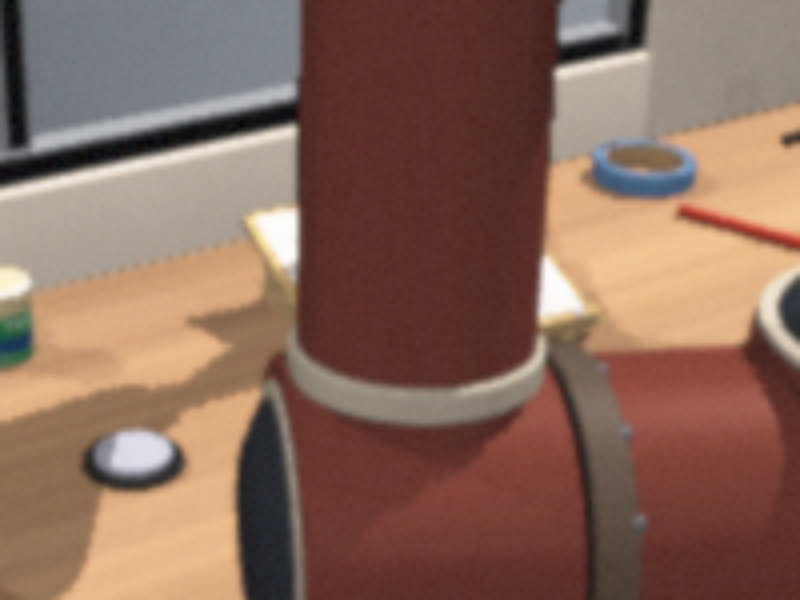

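The ring in the wrist view is at (276,155). Its position in the tool frame matches the top-camera estimate within 1 mm, and the foot tip is at about (0.061, 0.001, -0.032). I'll approach to roughly 8 mm along the panel normal.

Call:
{"name": "drive_tool", "arguments": {"commands": "1 0.1 0 -0.03 0; 1 0.25 0 -0.06 0; 1 0.4 0.01 -0.1 0; 1 0.55 0.02 -0.14 0; 1 0.7 0.02 -0.18 0; 1 0.82 0.02 -0.2 0; 1 0.87 0.02 -0.22 0; 1 0.87 0.02 -0.22 0", "newtons": 50}}

```text
t: 15.23
tool_pos: [0.5931, -0.1807, 0.1314]
tool_rot: [-2.17, 0.103, 2.174]
contact_force: [-0.4, -0.0, -1.9]
opening: 0.0255
```

Call:
{"name": "drive_tool", "arguments": {"commands": "1 0 0 0 0; 1 0 0 0 0"}}

```text
t: 15.4
tool_pos: [0.5937, -0.1811, 0.1329]
tool_rot: [-2.173, 0.105, 2.172]
contact_force: [0.8, -0.6, -1.2]
opening: 0.0252
```

```bash
python3 - <<'E'
from h import *
from station import ctrl
plan((.584,-.1816,.165),-95.5)
o,M=state();print("spot tool (top cam)",(M.T@(np.array([.6275,-.1858,.0611])-o["tool_pos"])).round(4))
im,D,W,Tl,K,T=wcloud();cv2.imwrite("pics/wrist10.png",im)
tilt(Tl,215,295)
for r in range(120,200,4):print(r,Tl[r,274].round(4))
cv2.imwrite("pics/wrist10c.png",cv2.resize(im[110:220,205:345],None,fx=5,fy=5,interpolation=cv2.INTER_CUBIC))
E
```

```text
t 15.4 tcp [ 0.5937 -0.1811  0.1329] x [ 0.001 -0.    -1.   ] yaw_y -95.49 q6 1.25 F [ 0.77 -0.57 -1.18] op 0.0252
total shift units [-0.8   0.04  0.24]
turn about tool x units 0.0 (tool x down: yaw change -0.0 )
spot tool (top cam) [ 0.0718  0.0014 -0.034 ]
face n(tool) [-0.327  0.004 -0.945] c [-0.028   0.001  -0.0196] tilt -19.09 res 0.0004 2490
120 [ 0.0626  0.0011 -0.0703]
124 [ 0.0607  0.0011 -0.0678]
128 [ 0.0609  0.0011 -0.0653]
132 [ 0.0626  0.0011 -0.0627]
136 [ 0.0619  0.0011 -0.0602]
140 [ 0.0623  0.0011 -0.0577]
144 [ 0.0636  0.0011 -0.0551]
148 [ 0.0645  0.0011 -0.0525]
152 [ 0.065   0.0011 -0.0499]
156 [ 0.0653  0.0011 -0.0473]
160 [ 0.0665  0.0011 -0.0446]
164 [ 0.0676  0.0011 -0.0418]
168 [ 0.0701  0.0011 -0.0389]
172 [ 0.0557  0.0011 -0.0383]
176 [ 0.0529  0.0011 -0.0362]
180 [ 0.0476  0.0011 -0.0346]
184 [ 0.0208  0.0011 -0.0371]
188 [ 0.017   0.0011 -0.0358]
192 [ 0.014   0.0011 -0.0343]
196 [ 0.0105  0.0011 -0.0331]
```

View pics/wrist10c.png

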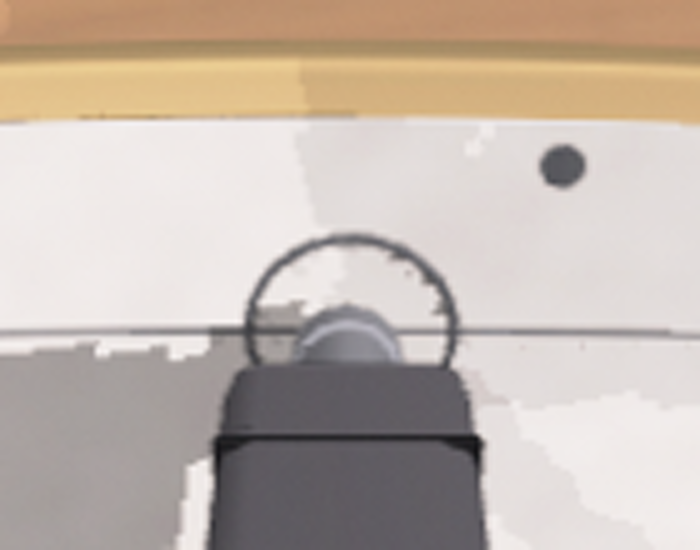

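Call:
{"name": "drive_tool", "arguments": {"commands": "1 0.06 0 -0.01 0; 1 0.12 0.01 -0.02 0; 1 0.18 0.01 -0.03 0; 1 0.24 0.01 -0.04 0; 1 0.28 0.01 -0.05 0; 1 0.32 0.01 -0.06 0; 1 0.32 0.01 -0.06 0; 1 0.32 0.01 -0.06 0"}}

```text
t: 16.12
tool_pos: [0.5959, -0.1816, 0.1201]
tool_rot: [-2.172, 0.104, 2.173]
contact_force: [-1.9, 0.7, 1.7]
opening: 0.0254
```

Call:
{"name": "drive_tool", "arguments": {"commands": "1 0 0 0 0; 1 0 0 0 0; 1 0 0 0 0"}}

```text
t: 16.37
tool_pos: [0.5959, -0.1816, 0.1199]
tool_rot: [-2.172, 0.104, 2.172]
contact_force: [-1.7, -0.4, 1.5]
opening: 0.025
```

```bash
python3 - <<'E'
from h import *
plan((.584,-.1816,.165),-95.5)
o,M=state();print("spot tool (top cam)",(M.T@(np.array([.6275,-.1858,.0611])-o["tool_pos"])).round(4))
im,D,W,Tl,K,T=wcloud()
tilt(Tl,215,295)
for r in range(164,190,2):print(r,Tl[r,274].round(4))
cv2.imwrite("pics/wrist11c.png",cv2.resize(im[110:220,205:345],None,fx=5,fy=5,interpolation=cv2.INTER_CUBIC))
E
```

```text
t 16.3667 tcp [ 0.5959 -0.1816  0.1199] x [ 0. -0. -1.] yaw_y -95.49 q6 1.25 F [-1.66 -0.45  1.46] op 0.025
total shift units [-1.13  0.03  0.3 ]
turn about tool x units 0.0 (tool x down: yaw change -0.0 )
spot tool (top cam) [ 0.0588  0.0012 -0.0319]
face n(tool) [-0.328 -0.    -0.945] c [-0.028   0.001  -0.0196] tilt -19.17 res 0.0004 2496
164 [ 0.0543  0.0011 -0.0434]
166 [ 0.0553  0.0011 -0.042 ]
168 [ 0.0546  0.0011 -0.0409]
170 [ 0.0541  0.0011 -0.0397]
172 [ 0.0566  0.0011 -0.0381]
174 [ 0.0528  0.0011 -0.0374]
176 [ 0.0514  0.0011 -0.0364]
178 [ 0.0497  0.0011 -0.0355]
180 [ 0.0486  0.0011 -0.0344]
182 [ 0.0466  0.0011 -0.0336]
184 [ 0.0218  0.0011 -0.0369]
186 [ 0.0196  0.0011 -0.0363]
188 [ 0.0181  0.0012 -0.0355]
```

View pics/wrist11c.png

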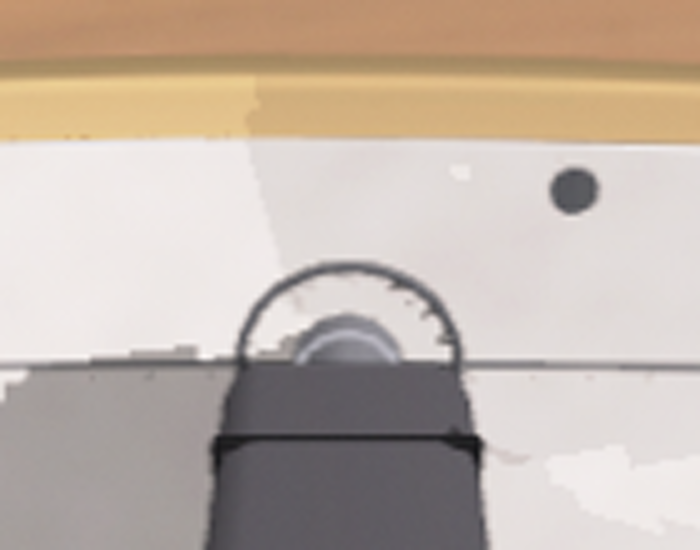

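The foot is centred: the ring spans columns 240–460 in the crop and the foot 298–402. Along the slope they agree within about 1 mm. Contact is about 3.5 N, so I'll press about 2.5 mm more.

Call:
{"name": "drive_tool", "arguments": {"commands": "1 0.02 0 -0.01 0; 1 0.04 0 -0.01 0; 1 0.06 0 -0.02 0; 1 0.06 0 -0.02 0; 1 0.06 0 -0.02 0; 1 0.06 0 -0.02 0; 1 0.06 0 -0.02 0; 1 0.06 0 -0.02 0"}}

```text
t: 17.08
tool_pos: [0.5967, -0.1817, 0.1174]
tool_rot: [-2.173, 0.104, 2.172]
contact_force: [-2.9, 0.9, 4.8]
opening: 0.0253
```

Call:
{"name": "drive_tool", "arguments": {"commands": "1 0 0 0 0; 1 0 0 0 0; 1 0 0 0 0; 1 0 0 0 0; 1 0 0 0 0; 1 0 0 0 0"}}

```text
t: 17.58
tool_pos: [0.5967, -0.1817, 0.1173]
tool_rot: [-2.172, 0.104, 2.172]
contact_force: [-1.9, 0.3, 4.3]
opening: 0.0254
```

```bash
python3 - <<'E'
from h import *
plan((.584,-.1816,.165),-95.5)
o,M=state();print("spot tool (top cam)",(M.T@(np.array([.6275,-.1858,.0611])-o["tool_pos"])).round(4),abs(o["dq"]).max())
im,D,W,Tl,K,T=wcloud()
tilt(Tl,215,295)
q=W[130:158,200:350].reshape(-1,3);q=q[~np.isnan(q).any(1)];q=q[(q[:,2]>.05)&(q[:,2]<.075)];c=q.mean(0);n=np.linalg.svd(q-c)[2][2];n*=np.sign(n[2]);print("panel n tool",(M.T@n).round(3))
for r in range(160,190,2):print(r,Tl[r,274].round(4))
cv2.imwrite("pics/wrist12c.png",cv2.resize(im[110:220,205:345],None,fx=5,fy=5,interpolation=cv2.INTER_CUBIC))
E
```

```text
t 17.5833 tcp [ 0.5967 -0.1817  0.1173] x [ 0. -0. -1.] yaw_y -95.49 q6 1.25 F [-1.88  0.33  4.27] op 0.0254
total shift units [-1.19  0.03  0.32]
turn about tool x units 0.0 (tool x down: yaw change -0.0 )
spot tool (top cam) [ 0.0562  0.0012 -0.031 ] 0.001747787840974512
face n(tool) [-0.328  0.006 -0.944] c [-0.0281  0.001  -0.0196] tilt -19.18 res 0.00041 2507
panel n tool [-0.967 -0.     0.254]
160 [ 0.05    0.0011 -0.0463]
162 [ 0.0495  0.0011 -0.0452]
164 [ 0.0511  0.0011 -0.0438]
166 [ 0.0505  0.0011 -0.0427]
168 [ 0.052   0.0011 -0.0413]
170 [ 0.0521  0.0011 -0.04  ]
172 [ 0.0516  0.0011 -0.0389]
174 [ 0.053   0.0011 -0.0374]
176 [ 0.051   0.0011 -0.0365]
178 [ 0.048   0.0011 -0.0358]
180 [ 0.0484  0.0011 -0.0345]
182 [ 0.0454  0.0011 -0.0338]
184 [ 0.022   0.0011 -0.0369]
186 [ 0.02    0.0011 -0.0362]
188 [ 0.0175  0.0011 -0.0357]
```

View pics/wrist12c.png

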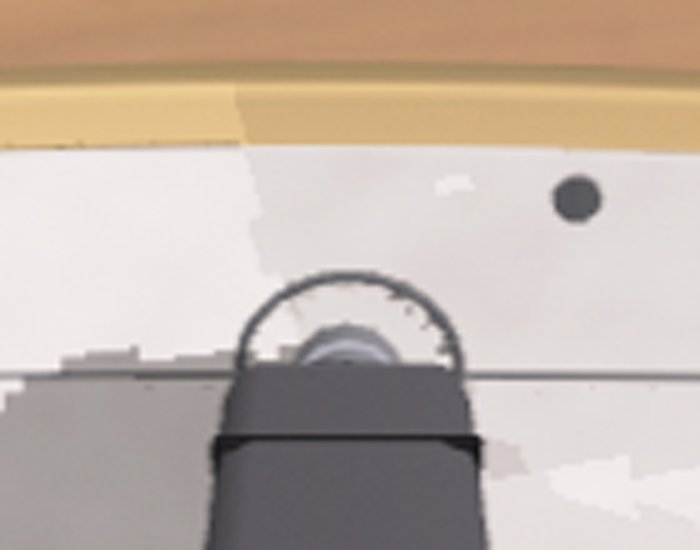

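```bash
python3 - <<'E'
from station import ctrl
print(ctrl.finish_job())
E
```

```text
the job is handed in; nothing more can be done
None
```

I zeroed the gauge, took the reading in the open ring and handed the job in with the gauge still held there. No verdict came back.

- **Zero plate:** I pressed the gauge upright on the bare steel for more than 1.5 s. The force was about 6 N net of weight, so the foot was about half in.
- **Tilting the gauge:** the tool can only turn about its own axis, so I set the panel angle by pivoting the gauge between the pads against the rim of the fixed cradle. This was done after zeroing.
- **Reading on the panel:** I pressed along the panel's normal inside the open ring.

| Last check before handing in | Result |
|---|---|
| Gauge tilt | 19.2° against the 20° slope |
| Foot centre to ring centre | about 1 mm or less in the wrist view |
| Net contact force | about 6.5 N, so roughly 5 to 6 mm in |
| Arm | still; gripper shut on the gauge |
| Time | 17.6 s of 58 s |

**Checks that disagreed:**
- A rough panel-slope fit from a small patch of the last wrist view gave about 15°. I trusted the top camera's 19.96° and the stated 20°. Even at 15° the gauge would be within the 8° limit.
- The wrist view put the foot tip about 4 mm from where the arm's geometry predicted. I used the wrist view, because its ring position matched the top camera within 1 mm.

One move call was refused because of a typing slip, and nothing moved because of it. I saw no bystander touched, though I took no final picture to confirm their positions.

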